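Load the tool demagnetiser, shut it and pull its start knob

ROBOT

A 6-joint arm with a two-finger parallel gripper is mounted at the origin on a cart in front of the work surface, level with it; the furniture and walls round the work are solid. World frame = base frame: x ahead of the robot, y to its left, z up, the work surface at z = 0. Lengths are in mm, angles in rad, forces in N, time in s.
With the tool pointing down it reaches from about 275 to 1000 mm from the base axis. Payload 8.4 kg.
Tool frame: the origin (TCP) lies on the centre line of the jaws, within the pads' length; the fingertips stand 17 mm ahead of it and the grasp point (between the pads) lies 2 mm behind it; z points along the fingers, y is the line along which they close (so a half turn about z gives the same grasp; the last joint's range is limited). The gripper opens to 85 mm and grips with 20 to 120 N. Pads are 22 mm wide; open, the fingers measure 114 mm over their backs; the gripper's body (76 mm by 85 mm) begins 54 mm behind the grasp point. The pads swing forward as they close: fully open they stand 13 mm farther back than shut.
Start: joints at [-1.187, 0.353, 1.633, -0, 1.155, -0.002], TCP at [235.187, -579.064, 248.281] pointing down, gripper open.
Joint ranges: [-2.63, 2.63], [-0.92, 2.1], [0.06, 2.66], [-1.3, 4.44], [0, 2.69], [-3.02, 3.02]. Speed limits (rad/s): [2.22, 2.22, 2.79, 3.14, 3.14, 3.14].

INTERFACE

Orientations are given as [roll, pitch, yaw] about the fixed x, y, z axes, in that order (R = Rz(yaw) Ry(pitch) Rx(roll)).
In Python, from rig import r, eyes gives the robot as it stands. The module is installed in compiled form; this text tells all that it offers.
- The arm moves only by the shell command python3 -m inch 'ROWS' [FORCE]. ROWS is JSON, a list of rows, each a list of 7 numbers: the shift along the tool's x, y, z in m, then the turn, a rotation vector about the tool's x, y, z in degrees, then the closure, from -1 (fully open) to 1 (shut). In form: [[x, y, z, rx, ry, rz, gripper], ...]. A call has 1 to 8 rows; each row shifts and turns the commanded pose from where the row before left it, along the tool's axes as they then stand; what a row does not reach is not made up. A row lasts 1/10 s, in which the tool goes at most 50 mm and 8.59 degrees, less where a joint would pass 70% of its speed; a pose out of reach is approached as far as the arm can. A call with a gripper value outside its range is refused whole. The fingers move at their own pace and stop on an object; FORCE is the grip in N (left out, the last holds). Time passes only in rows, so rows that do not move let the fingers close. It gives the time, the measured TCP pose, the force, the opening and the grip force at its end, in the units of the state.
- r.sense(): the state, without advancing time (a new reading comes with each control period).
- eyes.grab_frame(name): name is "side" or "top"; returns a dict with "img" (400x640x3 uint8, blue, green, red), "fx", "fy", "cx", "cy" (pixels), "R" (3x3) and "t" (3): a world point X has camera coordinates R X + t. Camera axes: x right, y down, z forward; pixel columns grow to the right and rows downward; lengths in mm; the calibration is good to about 2 mm. A picture is of the moment at which its call begins. There is no depth.
- r.sign_off(): hands the job in; it is judged then, once.
The state is a dict: "clock": time; "qpos": joint angles; "qvel": joint speeds; "joint_efforts": joint torques, N m; "eef_pos": TCP position; "tcp_rot": TCP orientation; "contact_force": force on the tool from outside, world axes, zero at the start; "wrist_torque": the same for the moment, N m; "opening": opening from 0.0 (shut) to 1.0 (fully open); "grasp_force": force on a finger pad.
Only numpy, scipy, OpenCV 4.12 (cv2) and the standard library are available. Lean on these libraries where they do the work, as an engineer would, in place of code of your own. Each camera call takes 0.05 s, during which the arm holds its last target. There are 200 camera calls.

TASK

Demagnetise the two loose steel tools: drop the spanner and the side cutters into the open well of the demagnetiser box so that both lie inside, then slide its cover fully shut over them. With the cover shut, start it: pull the round start knob on its front fully out against its spring, keep it out for a moment, then let it go all the way back in. Leave the other things on the bench where they are.

Things in the scene. Friction and masses are not known exactly. Their poses are not given: they have to be found in the camera images.
- demagnetiser: Grey sheet-metal box fixed to the bench, 210 (x) x 240 (y) x 102 mm high to the top of the two aluminium rails along its front and back top edges. Origin: centre of its underside, on the bench. Its -x face is the front with the knob. The -y half is an open-topped well, the +y half (y -8 to +120) is closed, its top at 92 mm. Position and yaw vary; it cannot be moved.
- well_floor (a point): Centre of the floor of the well, 40 mm above the bench; axes as the box. Inside the well is 194 (x) x 104 (y) mm, its floor 52 mm below the wall tops (62 mm below the rails at front and back). Both tools fit side by side, lying along x.
- cover (a joint): Flat steel sliding cover, 194 x 116 x 6 mm, its top 100 mm above the bench, with an upright flange. 0 m = fully shut over the well, 0.12 m = fully open, lying over the closed half (+y). It slides toward the box's -y to shut, with about 2 N of friction, stays where it is left and meets a hard stop when shut. It starts open by 0.108 to 0.12 m.
- cover_flange (a point): On the cover: centre of the +y face of its upright flange (100 mm long along the box's x, 7 mm thick, from 100 to 130 mm above the bench). The flange stands along the cover's +y edge; push this face toward the box's -y to shut the cover. Axes as the box.
- start_knob (a joint): Travel of the start knob: 0 m = in (rest), 0.024 m = hard stop, fully out, along the box's -x. Spring: about 3.5 N to start, 9.5 N fully out; when let go it returns to 0 by itself. It counts as switched on from 0.018 m.
- knob_neck (a point): Moves with the knob: point on the axis of its 16 mm thick level stem, 56 mm above the bench, at rest midway between the box front (23 mm to +x; a 26 mm wide bush stands 5 mm out of it) and the flat back of the head (23 mm to -x). Axes as the box. The head is a black mushroom disc 64 mm across, 17 mm thick. Fingers lowered either side of the stem can hook behind it.
- spanner: Flat steel combination spanner, 155 (x) x 29 (y) x 10 mm at the ends, shank 6 mm thick, lying flat on the bench. Origin: centre of its underside; its length is along its x; the shank at the origin is 14 mm wide. To go into the well.
- cutters: Side cutters with red handles, closed and rigid, 152 (x) x 48 (y) x 13 mm, lying flat. Origin: centre of the underside; length along x, jaws to +x; about 48 mm wide over the two handles at the origin. To go into the well.
- screwdriver: Red-handled screwdriver, 190 mm, lying on the bench; bystander. Origin: centre of its underside.
- tape_measure: Dark grey tape measure, 68 x 74 x 37 mm, in front of the box and to its right; bystander. Origin: centre of its underside.
- pen: Marker pen, 135 mm, lying on the bench; bystander. Origin: centre of its underside.
Mind the look-alikes: they are no part of the job. There is more than one size of the cutters; the job needs the larger.

How it is judged (in metres and radians):
On the way, in this order (a step that is already met when the one before it is completed fails the run):
1. one of the two tools lies in the well (((x of spanner in the frame of well_floor between -0.09 and 0.09 m and y of spanner in the frame of well_floor between -0.052 and 0.052 m and z of spanner in the frame of well_floor between -0.01 and 0.045 m) or (x of cutters in the frame of well_floor between -0.09 and 0.09 m and y of cutters in the frame of well_floor between -0.052 and 0.052 m and z of cutters in the frame of well_floor between -0.01 and 0.045 m))), for 0.2 s.
2. spanner and side cutters both lie in the well (x of spanner in the frame of well_floor between -0.09 and 0.09 m and y of spanner in the frame of well_floor between -0.052 and 0.052 m and z of spanner in the frame of well_floor between -0.01 and 0.045 m and x of cutters in the frame of well_floor between -0.09 and 0.09 m and y of cutters in the frame of well_floor between -0.052 and 0.052 m and z of cutters in the frame of well_floor between -0.01 and 0.045 m), for 0.2 s.
3. the cover is shut over them (all of step 2 and value of joint cover below 0.006 m), for 0.2 s.
4. with the cover shut, the start knob is pulled out (value of joint cover below 0.006 m and value of joint start_knob above 0.018 m), for 0.2 s.
5. the knob is let go and back in (value of joint start_knob below 0.004 m), for 0.2 s.
At the end, for the whole second after the job is handed in: Spanner and side cutters lie at rest inside the well (origins within its walls, less than 45 mm above its floor), the cover is shut to within 6 mm, and the start knob is back in to within 4 mm of rest (all of step 3 and value of joint start_knob below 0.004 m and linear speed of each of spanner, cutters below 0.02 m/s); the robot touches nothing.
It fails at once if the start knob is pulled (over 12 mm) while the cover is not shut (over 12 mm open) (value of joint each of start_knob, cover above 0.012 m).
It fails at once if the screwdriver is displaced by more than 40 mm (distance of screwdriver from where it was at the start of the episode above 0.04 m).
It fails at once if the tape measure is displaced by more than 40 mm (distance of tape_measure from where it was at the start of the episode above 0.04 m).
It fails at once if the marker pen is displaced by more than 40 mm (distance of pen from where it was at the start of the episode above 0.04 m).
It also fails if it takes over 72 s, if anything falls off the work surface, if the arm or the gripper's body presses on something with over 40 N, if the wrist force passes 120 N, or if a joint passes its speed limit or range.

## Working session

There is one attempt and no reset: what is moved stays moved. The work goes in short steps, Python scripts to look and compute and a shell command to move; the robot and the scene stay as the last step left them, time stands still between calls to the robot, and variables do not carry over. Pictures are saved under pics/ and viewed, at most 10 in all, crops included, and the job is handed in when it is done.

```bash
mkdir -p pics; cat > h.py <<'E'
import numpy as np, cv2
from rig import r, eyes
def ray(f,u,v,z):
    R=np.array(f["R"]);t=np.array(f["t"]).ravel()
    d=R.T@np.array([(u-f["cx"])/f["fx"],(v-f["cy"])/f["fy"],1]); c=-R.T@t
    return c+d*(z-c[2])/d[2]
def proj(f,X):
    p=np.array(f["R"])@np.array(X)+np.array(f["t"]).ravel()
    return f["fx"]*p[0]/p[2]+f["cx"],f["fy"]*p[1]/p[2]+f["cy"]
E
python3 - <<'E'
from h import *
import pickle
for n in("top","side"):
    f=eyes.grab_frame(n); cv2.imwrite(f"pics/{n}0.png",f["img"]); pickle.dump(f,open(n+"0.pkl","wb"))
    print(n,f["fx"],f["cx"],f["cy"],-np.array(f["R"]).T@np.array(f["t"]).ravel(),np.round(f["R"],3).tolist())
print(r.sense())
E
```

```text
top 519.7290419283391 317.53862639621474 205.08371968564313 [-326.90648234  611.36240089 1302.07413002] [[-0.477, -0.879, -0.01], [-0.697, 0.385, -0.605], [0.535, -0.282, -0.796]]
side 462.11695833072355 310.00512640630615 206.45164279267553 [ 846.7262471   804.65104274 1132.4878072 ] [[-0.892, 0.452, 0.016], [0.366, 0.741, -0.562], [-0.266, -0.496, -0.827]]
{'clock': 0.1, 'qpos': array([-1.18738446e+00,  3.53572479e-01,  1.63404471e+00, -1.21032178e-05,
        1.15522123e+00, -2.36101461e-03]), 'qvel': array([-0.00236302, -0.00199631, -0.00189365, -0.0026429 , -0.00011136,
       -0.00027297]), 'joint_efforts': array([-4.92017170e-04, -6.06360698e+01, -3.42820501e+01,  1.89556360e-06,
        4.00856356e-03, -3.51372273e-05]), 'eef_pos': array([ 235.04011988, -578.6847962 ,  247.64719565]), 'tcp_rot': array([-3.14034687e+00,  8.12565007e-06,  3.85777778e-01]), 'contact_force': array([-0.4544889 , -0.78798154,  0.18477138]), 'wrist_torque': array([ 0.00130297, -0.02769639,  0.08323259]), 'grasp_force': 0.0, 'opening': 1.000843499036068}
```

View pics/top0.png

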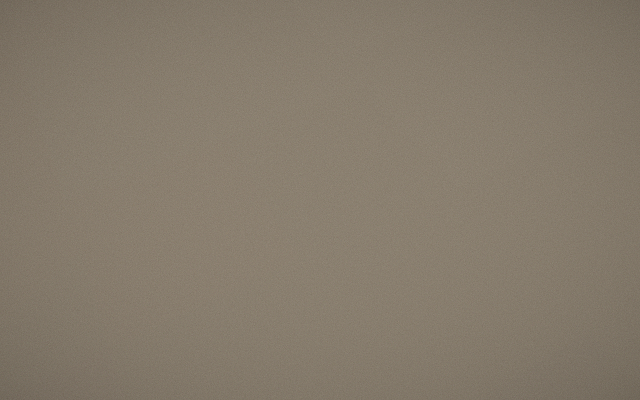

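View pics/side0.png

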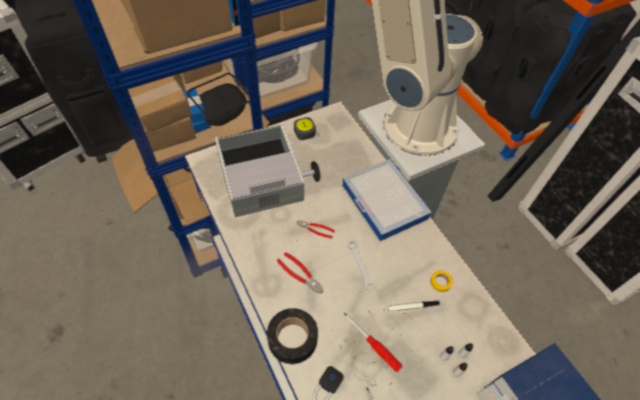

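The side view shows the work and the top view is blank, probably blocked. In the side view:
- Box near (260,170), well at the top and knob at (315,172).
- Red cutters, two candidates: (300,272) and (316,229). The one at (300,272) is clearly larger.
- Spanner at (360,263), screwdriver (375,345), pen (413,305), tape measure (305,127).

Next I'll confirm these in an enlarged crop and measure.

```bash
python3 - <<'E'
from h import *
import pickle
f=pickle.load(open("side0.pkl","rb")); im=f["img"]
cv2.imwrite("pics/box0.png",cv2.resize(im[115:220,205:335],None,fx=5.5,fy=5.5,interpolation=cv2.INTER_CUBIC))
cv2.imwrite("pics/tools0.png",cv2.resize(im[210:300,265:385],None,fx=6,fy=6,interpolation=cv2.INTER_CUBIC))
hsv=cv2.cvtColor(im,cv2.COLOR_BGR2HSV)
red=((hsv[...,0]<8)|(hsv[...,0]>172))&(hsv[...,1]>140)&(hsv[...,2]>80)
n,l,s,c=cv2.connectedComponentsWithStats(red.astype(np.uint8))
for i in range(1,n):
    if s[i,4]>20 and 200<c[i][0]<460 and c[i][1]>100: print(s[i],c[i],ray(f,*c[i],8)[:2])
E
```

```text
[310 223  24   9  66] [321.66666667 226.45454545] [486.50925282 207.14252856]
[308 228  24  10  63] [319.15873016 233.04761905] [503.08853682 223.41411835]
[284 253  27  25 122] [298.07377049 263.85245902] [599.33023073 284.22391938]
[277 259  29  24 121] [290.7107438  271.95041322] [627.65358813 297.18459251]
[367 336  35  36 410] [384.19268293 353.75853659] [519.28012148 595.54484733]
```

View pics/box0.png

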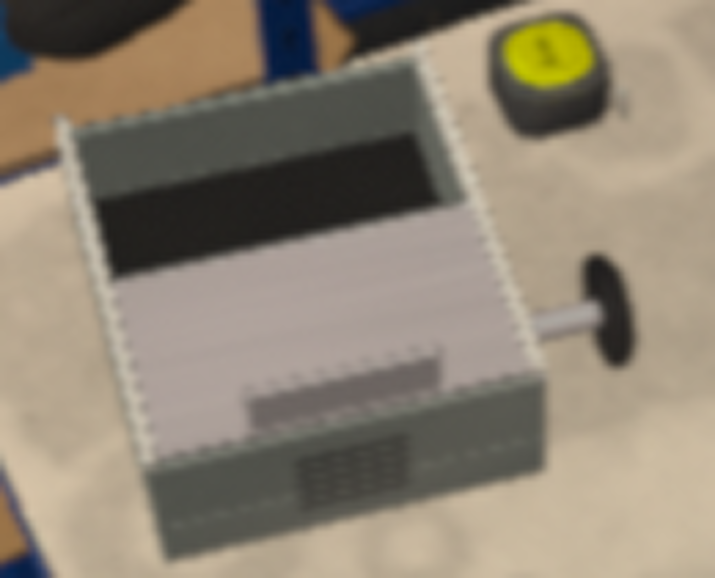

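View pics/tools0.png

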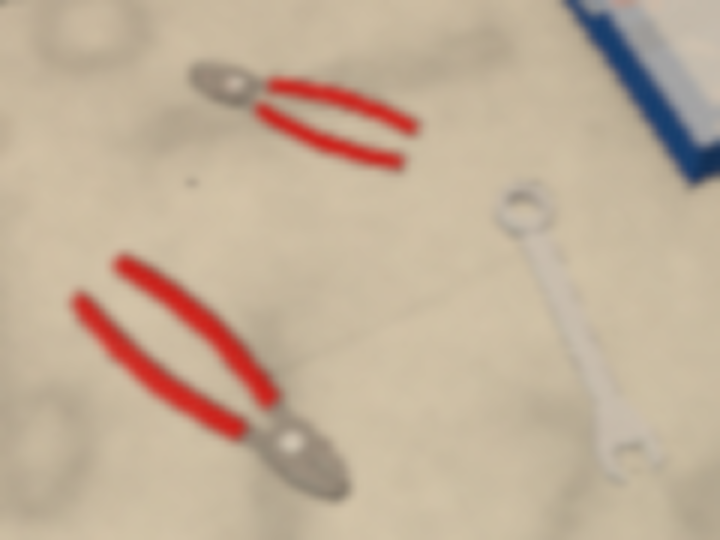

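Candidates for the cutters: the pair at full-image (300,272), about 150 mm long, and the pair at (316,229), about 100 mm. The crop confirms that the larger pair, jaws at crop (345,495), is the one in the task. There is only one spanner, from ring at (522,205) to jaw at (635,450). The box's well is empty and its rails and cover flange are clear.

```bash
python3 - <<'E'
from h import *
import pickle
f=pickle.load(open("side0.pkl","rb"))
B=lambda x,y,z:ray(f,(x+.5)/5.5-.5+205,(y+.5)/5.5-.5+115,z)
T=lambda x,y,z:ray(f,(x+.5)/6-.5+265,(y+.5)/6-.5+210,z)
for n,a in dict(frontrail_my=(425,52,102),frontrail_py=(543,372,102),backrail_my=(62,120,102),backrail_py=(150,463,102),bot_f=(545,467,0),bot_b=(168,558,0),flL=(247,392,130),flR=(440,352,130),flLb=(250,428,100),flRb=(440,388,100),coverL=(112,278,100),coverR=(468,205,100),stem0=(540,325,56),stem1=(598,313,56),headtop=(595,253,88),headbot=(622,366,24)).items(): print(n,np.round(B(*a)[:2],1))
for n,a in dict(jawtip=(347,498,6),hA=(116,258,8),hB=(74,294,8),hmidA=(210,325,10),hmidB=(150,378,10),hAend=(275,400,10),hBend=(240,432,10),pivot=(291,440,13),ring=(524,208,8),ringfar=(518,182,6),jawm=(636,468,8),jaw1=(618,482,6),jaw2=(662,468,6),shk0=(540,245,6),shk1=(604,400,6)).items(): print(n,np.round(T(*a)[:2],1))
E
```

```text
frontrail_my [ 454.5 -123.6]
frontrail_py [495.  105.7]
backrail_my [ 653.3 -164. ]
backrail_py [694.4  70.3]
bot_f [488.1  95. ]
bot_b [693.4  59.3]
flL [640.3  71.5]
flR [544.9  90.9]
flLb [641.5  71. ]
flRb [545.7  90.4]
coverL [668.5 -49.9]
coverR [480.5 -13.4]
stem0 [466.7  45.4]
stem1 [434.9  51.8]
headtop [430.   37.2]
headbot [427.7  68.2]
jawtip [578.7 387. ]
hA [619.  235.8]
hB [644.  244.1]
hmidA [596.  286.7]
hmidB [631.5 298.4]
hAend [586.5 332.9]
hBend [607.3 339.8]
pivot [589.7 354.4]
ring [437.9 296.4]
ringfar [432.8 282.1]
jawm [459.  431.9]
jaw1 [468.8 433.4]
jaw2 [448.  436.4]
shk0 [440.3 315.8]
shk1 [454.1 396.7]
```

Box yaw is about -10°, its top corners are consistent with each other, and the tool sizes match (156 and 155 mm). The spanner is at about (446,358), pointing 81°. Moving above it now.

```bash
python3 -m inch '[[0.0274,-0.0394,0,0,0,0,-1],[0.0274,-0.0394,0,0,0,0,-1],[0.0274,-0.0394,0,0,0,0,-1],[0.0274,-0.0394,0,0,0,0,-1],[0.0274,-0.0394,0,0,0,0,-1],[0.0274,-0.0394,0,0,0,0,-1],[0.0274,-0.0394,0,0,0,0,-1],[0.0274,-0.0394,0,0,0,0,-1]]' 40
python3 -m inch '[[0.0274,-0.0394,0,0,0,0,-1],[0.0274,-0.0394,0,0,0,0,-1],[0.0274,-0.0394,0,0,0,0,-1],[0.0274,-0.0394,0,0,0,0,-1],[0.0274,-0.0394,0,0,0,0,-1],[0.0274,-0.0394,0,0,0,0,-1],[0.0274,-0.0394,0,0,0,0,-1],[0.0274,-0.0394,0,0,0,0,-1]]'
python3 -m inch '[[0.0274,-0.0394,0,0,0,0,-1],[0.0274,-0.0394,0,0,0,0,-1],[0.0274,-0.0394,0,0,0,0,-1],[0.0274,-0.0394,0,0,0,0,-1]]'
python3 -m inch '[[0,0,0.02,0,0,-8.4,-1],[0,0,0.02,0,0,-8.4,-1],[0,0,0.02,0,0,-8.4,-1],[0,0,0.02,0,0,-8.4,-1],[0,0,0.02,0,0,-8.4,-1],[0,0,0.02,0,0,-8.4,-1],[0,0,0.02,0,0,-8.4,-1],[0,0,0,0,0,0,-1]]'
python3 - <<'E'
from h import *
import pickle
f=pickle.load(open("side0.pkl","rb")); g=cv2.cvtColor(f["img"],cv2.COLOR_BGR2GRAY)
a=np.radians(-10);ex=np.array([np.cos(a),np.sin(a),0]);ey=np.array([-np.sin(a),np.cos(a),0]);c=np.array([574.3,-28,0])
for xb in(-85,85):
    u0,v0=proj(f,c+xb*ex+120*ey+[0,0,102]);u1,v1=proj(f,c+xb*ex+120*ey)
    print(u0,v0,u1,v1,[int(g[int(round(v0+(v1-v0)*k)),int(round(u0+(u1-u0)*k))]) for k in np.arange(-.3,1.4,.06)])
E
```

```text
clock: 0.9
eef_pos: [319.5, -202.7, 248.2]
tcp_rot: [3.142, -0.0, 0.385]
contact_force: [1.4, -0.0, -0.0]
opening: 0.998
grasp_force: 0.0
clock: 1.7
eef_pos: [404.0, 172.1, 248.3]
tcp_rot: [3.141, -0.0, 0.386]
contact_force: [1.3, -0.5, -0.2]
opening: 0.998
grasp_force: 0.0
clock: 2.1
eef_pos: [446.2, 359.3, 247.9]
tcp_rot: [3.141, 0.001, 0.386]
contact_force: [2.1, -0.0, 0.7]
opening: 0.999
grasp_force: 0.0
clock: 2.9
eef_pos: [444.8, 355.9, 105.7]
tcp_rot: [-3.138, 0.004, 1.414]
contact_force: [-0.3, -0.5, 0.5]
opening: 0.999
grasp_force: 0.0
297.9305381186166 184.10671394674682 298.1392073584585 204.79018887437925 [159, 160, 160, 154, 127, 118, 106, 89, 88, 88, 87, 86, 87, 90, 94, 87, 85, 84, 86, 106, 175, 181, 182, 183, 185, 186, 186, 187, 187]
237.90668518695367 198.07142574596782 241.89100409927465 218.33804767364478 [162, 162, 162, 150, 122, 114, 106, 81, 81, 80, 81, 80, 81, 85, 89, 87, 84, 85, 88, 115, 158, 182, 179, 175, 171, 168, 169, 169, 169]
```

```bash
python3 -m inch '[[0.001,-0.002,0.04,0,0,0,-1],[0,0,0.03,0,0,0,-1],[0,0,0.018,0,0,0,-1],[0,0,0,0,0,0,-1],[0,0,0,0,0,0,1],[0,0,0,0,0,0,1],[0,0,0,0,0,0,1],[0,0,0,0,0,0,1]]' 60
python3 -m inch '[[0,0,0,0,0,0,1],[0,0,0,0,0,0,1]]'
```

```text
clock: 3.7
eef_pos: [445.1, 358.9, 21.3]
tcp_rot: [3.14, -0.001, 1.411]
contact_force: [-0.1, -1.1, -0.6]
opening: 0.33
grasp_force: 0.0
clock: 3.9
eef_pos: [444.9, 358.8, 21.2]
tcp_rot: [3.141, -0.001, 1.412]
contact_force: [-1.2, -0.3, 6.9]
opening: 0.117
grasp_force: 58.7
```

```bash
python3 -m inch '[[0,0,0,0,0,0,1],[0,0,-0.01,0,0,0,1],[0,0,-0.03,0,0,0,1],[0,0,-0.05,0,0,0,1],[0,0,-0.05,0,0,0,1],[0,0,0,0,0,0,1]]'
python3 - <<'E'
from h import *
f=eyes.grab_frame("side"); cv2.imwrite("pics/s1.png",cv2.resize(f["img"][180:300,285:445],None,fx=4,fy=4,interpolation=cv2.INTER_CUBIC))
E
```

```text
clock: 4.5
eef_pos: [447.7, 361.0, 167.5]
tcp_rot: [3.134, -0.008, 1.412]
contact_force: [-0.1, -0.1, -0.5]
opening: 0.117
grasp_force: 58.8
```

View pics/s1.png

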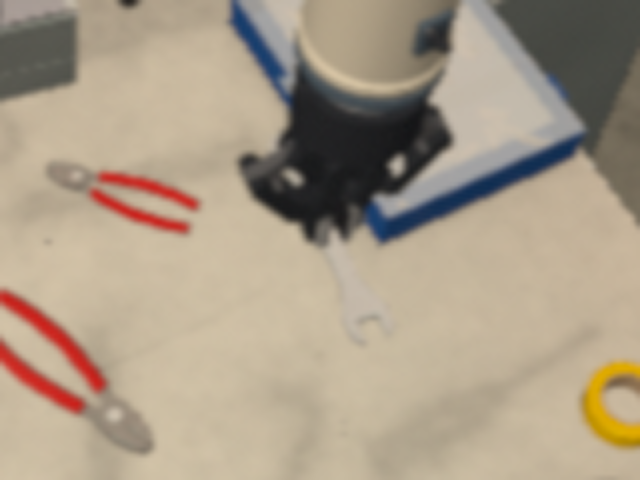

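The spanner is held level across the jaws (visible end at crop (370,330)). Carrying it over the well.

```bash
python3 -m inch '[[-0.0449,0.0186,-0.01,0,0,0,1],[-0.0449,0.0186,0,0,0,0,1],[-0.0449,0.0186,0,0,0,0,1],[-0.0449,0.0186,0,0,0,0,1],[-0.0449,0.0186,0,0,0,0,1]]'
python3 -m inch '[[-0.0449,0.0186,0,0,0,0,1],[-0.0449,0.0186,0,0,0,0,1],[-0.0449,0.0186,0,0,0,0,1],[-0.0449,0.0186,0,0,0,0,1],[-0.0449,0.0186,0,0,0,0,1]]'
python3 -m inch '[[0,0,0,0,0,8.27,1],[0,0,0,0,0,8.27,1],[0,0,0,0,0,8.27,1],[0,0,0,0,0,8.27,1],[0,0,0,0,0,8.27,1],[0,0,0,0,0,8.27,1]]'
python3 -m inch '[[0,0,0,0,0,8.27,1],[0,0,0,0,0,8.27,1],[0,0,0,0,0,8.27,1],[0,0,0,0,0,8.27,1],[0,0,0,0,0,8.27,1],[0,0,0,0,0,0,1],[0,0,0,0,0,0,1]]'
python3 - <<'E'
from h import *
f=eyes.grab_frame("side"); cv2.imwrite("pics/s2.png",cv2.resize(f["img"][70:210,195:335],None,fx=4,fy=4,interpolation=cv2.INTER_CUBIC))
E
```

```text
clock: 5.05
eef_pos: [500.0, 120.1, 169.2]
tcp_rot: [-3.14, 0.001, 1.412]
contact_force: [0.8, 0.4, -1.9]
opening: 0.119
grasp_force: 58.8
clock: 5.55
eef_pos: [556.4, -116.1, 169.0]
tcp_rot: [-3.139, -0.0, 1.412]
contact_force: [1.4, 1.1, 0.1]
opening: 0.116
grasp_force: 58.8
clock: 6.15
eef_pos: [556.1, -114.0, 168.8]
tcp_rot: [-3.14, 0.002, 0.54]
contact_force: [0.3, -0.7, -1.3]
opening: 0.119
grasp_force: 58.7
clock: 6.85
eef_pos: [556.6, -114.1, 169.4]
tcp_rot: [-3.142, 0.002, -0.171]
contact_force: [-0.9, -1.0, -0.6]
opening: 0.116
grasp_force: 58.7
```

View pics/s2.png

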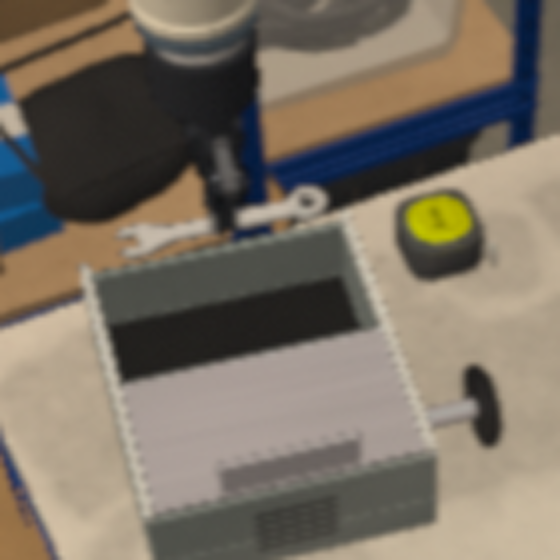

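The spanner hangs along the box's x above the well (ends at crop (328,200) and (122,245)). Comparing the camera against the TCP:

```bash
python3 - <<'E'
from h import *
import pickle
f=pickle.load(open("side0.pkl","rb"))
B=lambda x,y,z:ray(f,(x+.5)/4-.5+195,(y+.5)/4-.5+70,z)
a,b=B(326,200,155),B(122,240,155); print("spanner ends",a,b,(a+b)/2,np.linalg.norm(a-b))
print("cornerF",B(354,224,102),"cornerB",B(88,266,102))
E
```

```text
spanner ends [482.19764142 -99.35963354 155.        ] [ 630.24424396 -127.31785633  155.        ] [ 556.22094269 -113.33874494  155.        ] 150.6633955025645
cornerF [ 453.79527513 -115.86383315  102.        ] cornerB [ 650.85558195 -164.12209969  102.        ]
```

The camera and TCP agree within 1 mm. I'll shift 10 mm away from the wall, lower into the well, and release with a small opening.

```bash
python3 -m inch '[[0,-0.01,0,0,0,0,1],[0,0,0.04,0,0,0,1],[0,0,0.04,0,0,0,1],[0,0,0.02,0,0,0,1],[0,0,0,0,0,0,1]]'
python3 -m inch '[[0,0,0,0,0,0,0.45],[0,0,0,0,0,0,0.45],[0,0,0,0,0,0,0.45],[0,0,0,0,0,0,0.45]]'
python3 -m inch '[[0,0,-0.02,0,0,0,0.45],[0,0,-0.04,0,0,0,0.45],[0,0,-0.05,0,0,0,0.4],[0,0,-0.02,0,0,0,-1]]'
```

```text
clock: 7.4
eef_pos: [556.8, -103.3, 67.4]
tcp_rot: [-3.141, 0.006, -0.174]
contact_force: [-0.1, 0.3, -0.4]
opening: 0.117
grasp_force: 58.8
clock: 7.8
eef_pos: [559.8, -104.5, 71.5]
tcp_rot: [-3.142, -0.002, -0.176]
contact_force: [0.1, 0.3, -0.7]
opening: 0.278
grasp_force: 0.0
clock: 8.2
eef_pos: [561.0, -104.8, 205.4]
tcp_rot: [3.142, -0.007, -0.176]
contact_force: [0.0, -0.4, -1.2]
opening: 0.457
grasp_force: 0.0
```

```bash
python3 -m inch '[[-0.0032,-0.0466,0,0,0,0,-1],[-0.0032,-0.0466,0,0,0,0,-1],[-0.0032,-0.0466,0,0,0,0,-1],[-0.0032,-0.0466,0,0,0,0,-1],[-0.0032,-0.0466,0,0,0,0,-1],[-0.0032,-0.0466,0,0,0,0,-1],[-0.0032,-0.0466,0,0,0,0,-1],[-0.0032,-0.0466,0,0,0,0,-1]]'
python3 -m inch '[[-0.0032,-0.0466,0,0,0,0,-1],[0,0,0,0,0,-8.58,-1],[0,0,0,0,0,-8.58,-1],[0,0,0,0,0,-8.58,-1],[0,0,0,0,0,-8.58,-1],[0,0,0,0,0,-8.58,-1],[0,0,0,0,0,-8.58,-1],[0,0,0,0,0,-8.58,-1]]'
python3 -m inch '[[0,0,0.01,0,0,-8.58,-1],[0,0,0.01,0,0,-8.58,-1],[0,0,0.01,0,0,-8.58,-1],[0,0,0.01,0,0,-8.58,-1],[0,0,0.01,0,0,-8.58,-1],[0,0,0,0,0,-8.58,-1],[0,0,0,0,0,-8.58,-1],[0,0,0,0,0,0,-1]]'
python3 - <<'E'
from h import *
f=eyes.grab_frame("side"); cv2.imwrite("pics/s3.png",cv2.resize(f["img"][115:305,205:365],None,fx=3.1,fy=3.1,interpolation=cv2.INTER_CUBIC))
E
```

```text
clock: 9.0
eef_pos: [599.0, 269.2, 201.1]
tcp_rot: [-3.141, -0.001, -0.176]
contact_force: [0.5, -0.5, -0.3]
opening: 0.999
grasp_force: 0.0
clock: 9.8
eef_pos: [604.0, 313.6, 201.0]
tcp_rot: [3.141, -0.001, 0.879]
contact_force: [-0.4, -1.2, 0.0]
opening: 1.001
grasp_force: 0.0
clock: 10.6
eef_pos: [604.1, 313.6, 150.8]
tcp_rot: [3.141, -0.0, 1.923]
contact_force: [0.5, 0.6, 0.1]
opening: 0.997
grasp_force: 0.0
```

View pics/s3.png

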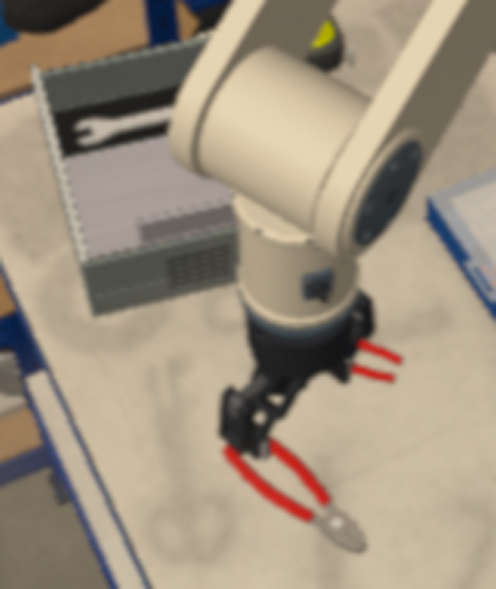

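The spanner lies in the well (crop (125,125)) and the jaws straddle the larger cutters. Descending to grip.

```bash
python3 -m inch '[[0,0,0.05,0,0,0,-1],[0,0,0.05,0,0,0,-1],[0,0,0.025,0,0,0,-1],[0,0,0.01,0,0,0,-1],[0,0,0,0,0,0,-1],[0,0,0,0,0,0,1],[0,0,0,0,0,0,1],[0,0,0,0,0,0,1]]' 70
python3 -m inch '[[0,0,0,0,0,0,1],[0,0,0,0,0,0,1],[0,0,0,0,0,0,1]]'
```

```text
clock: 11.45
eef_pos: [604.9, 314.1, 17.1]
tcp_rot: [3.139, -0.0, 1.92]
contact_force: [-2.1, -0.3, 1.0]
opening: 0.516
grasp_force: 1.3
clock: 11.75
eef_pos: [605.0, 314.1, 17.7]
tcp_rot: [3.139, -0.0, 1.92]
contact_force: [-3.2, -1.2, 11.0]
opening: 0.461
grasp_force: 68.2
```

```bash
python3 -m inch '[[0,0,-0.02,0,0,0,1],[0,0,-0.04,0,0,0,1],[0,0,-0.05,0,0,0,1],[0,0,-0.05,0,0,0,1]]'
python3 -m inch '[[-0.0448,-0.0218,-0.01,0,0,0,1],[-0.0448,-0.0218,0,0,0,0,1],[-0.0448,-0.0218,0,0,0,0,1],[-0.0448,-0.0218,0,0,0,0,1],[-0.0448,-0.0218,0,0,0,0,1],[-0.0448,-0.0218,0,0,0,0,1],[-0.0448,-0.0218,0,0,0,0,1],[-0.0448,-0.0218,0,0,0,0,1]]'
python3 -m inch '[[0,0,0,0,0,-8.57,1],[0,0,0,0,0,-8.57,1],[0,0,0,0,0,-8.57,1],[0,0,0,0,0,-8.57,1],[0,0,0,0,0,-8.57,1],[0,0,0,0,0,-8.57,1],[0,0,0,0,0,-8.57,1],[0,0,0,0,0,0,1]]'
python3 - <<'E'
from h import *
f=eyes.grab_frame("side"); cv2.imwrite("pics/s4.png",cv2.resize(f["img"][70:210,195:335],None,fx=4,fy=4,interpolation=cv2.INTER_CUBIC))
E
```

```text
clock: 12.15
eef_pos: [603.4, 313.3, 177.2]
tcp_rot: [-3.141, 0.0, 1.921]
contact_force: [0.9, 0.4, -1.3]
opening: 0.462
grasp_force: 70.5
clock: 12.95
eef_pos: [562.6, -84.0, 185.9]
tcp_rot: [3.141, 0.001, 1.921]
contact_force: [1.3, -0.9, -2.6]
opening: 0.465
grasp_force: 70.5
clock: 13.75
eef_pos: [563.0, -82.1, 185.7]
tcp_rot: [3.142, 0.001, 2.97]
contact_force: [-0.6, 0.0, -2.4]
opening: 0.466
grasp_force: 70.5
```

View pics/s4.png

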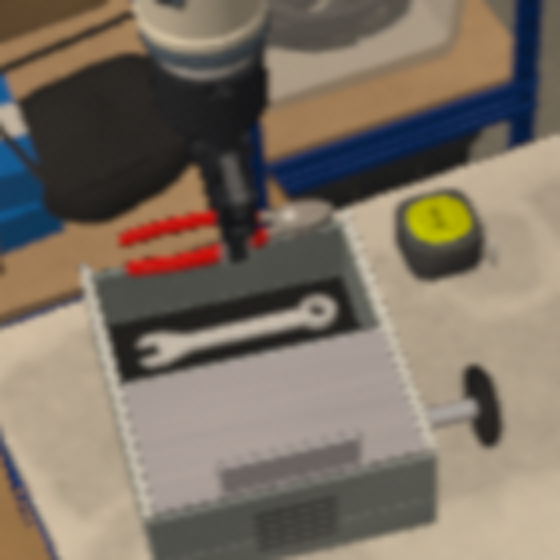

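The cutters are held along the box's x, and the spanner is flat in the well. Checking the wall line (floor/wall edge at crop (110,322)-(345,280)) before lowering.

```bash
python3 - <<'E'
from h import *
import pickle
f=pickle.load(open("side0.pkl","rb"))
B=lambda x,y,z:np.round(ray(f,(x+.5)/4-.5+195,(y+.5)/4-.5+70,z),1)
print("floor edge",B(110,322,40),B(345,280,40)," cover edge",B(122,383,100),B(378,332,100)," spanner",B(337,310,45),B(138,348,45))
print("cutters",B(334,212,172),B(122,253,172))
print("head/stem",B(430,416,56),B(474,407,56))
E
```

```text
floor edge [ 644.4 -159.7   40. ] [ 462.3 -119.2   40. ]  cover edge [668.4 -48.9 100. ] [483.2 -11.5 100. ]  spanner [482.8 -89.3  45. ] [ 635.5 -121.3   45. ]
cutters [488.3 -70.3 172. ] [638.5 -99.5 172. ]
head/stem [468.3  44.4  56. ] [435.2  51.2  56. ]
```

```bash
python3 -m inch '[[0,-0.006,0,0,0,0,1],[0,0,0.05,0,0,0,1],[0,0,0.04,0,0,0,1],[0,0,0.02,0,0,0,1],[0,0,0.005,0,0,0,1],[0,0,0,0,0,0,1]]'
python3 -m inch '[[0,0,0,0,0,0,-0.15],[0,0,0,0,0,0,-0.15],[0,0,0,0,0,0,-0.15],[0,0,0,0,0,0,-0.15]]'
python3 -m inch '[[0,0,-0.02,0,0,0,-0.15],[0,0,-0.04,0,0,0,-0.15],[0,0,-0.05,0,0,0,-0.15],[0,0,-0.02,0,0,0,0],[0,0,0,0,0,0,1]]'
```

```text
clock: 14.4
eef_pos: [561.9, -88.2, 69.9]
tcp_rot: [-3.142, -0.001, 2.966]
contact_force: [0.2, 0.4, -2.9]
opening: 0.461
grasp_force: 70.5
clock: 14.8
eef_pos: [562.6, -88.1, 71.0]
tcp_rot: [3.142, 0.002, 2.968]
contact_force: [0.7, 0.3, -0.4]
opening: 0.576
grasp_force: 0.0
clock: 15.3
eef_pos: [564.3, -88.3, 204.2]
tcp_rot: [3.141, 0.007, 2.968]
contact_force: [0.4, 0.2, 0.4]
opening: 0.351
grasp_force: 0.0
```

```bash
python3 -m inch '[[0,0.042,0,0,0,0,1],[0,0.042,0,0,0,0,1],[0,0.042,0,0,0,0,1],[0,0.042,0,0,0,0,1],[0,0.042,0,0,0,0,1],[0,0,0,0,0,0,1]]' 40
python3 -m inch '[[0,0,0.04,0,0,0,1],[0,0,0.036,0,0,0,1],[0,0,0,0,0,0,1]]'
python3 -m inch '[[0,-0.015,0,0,0,0,1],[0,-0.015,0,0,0,0,1],[0,-0.015,0,0,0,0,1],[0,-0.015,0,0,0,0,1],[0,-0.015,0,0,0,0,1],[0,-0.015,0,0,0,0,1]]'
python3 -m inch '[[0,-0.012,0,0,0,0,1],[0,-0.012,0,0,0,0,1]]'
```

```text
clock: 15.9
eef_pos: [598.4, 123.1, 198.9]
tcp_rot: [3.141, -0.001, 2.971]
contact_force: [-0.0, 0.1, -0.1]
opening: -0.007
grasp_force: 0.0
clock: 16.2
eef_pos: [594.2, 117.6, 118.8]
tcp_rot: [-3.138, -0.009, 2.968]
contact_force: [0.1, 0.0, -0.6]
opening: 0.003
grasp_force: 0.0
clock: 16.8
eef_pos: [583.4, 28.8, 125.2]
tcp_rot: [3.141, 0.002, 2.967]
contact_force: [1.7, 3.8, 2.8]
opening: 0.005
grasp_force: 1.8
clock: 17.0
eef_pos: [578.8, 5.4, 124.4]
tcp_rot: [3.141, 0.001, 2.968]
contact_force: [1.7, 2.6, 3.1]
opening: -0.002
grasp_force: 1.6
```

```bash
python3 -m inch '[[0,-0.008,0,0,0,0,1],[0,-0.006,0,0,0,0,1],[0,0,0,0,0,0,1]]'
python3 -m inch '[[0,-0.004,0,0,0,0,1],[0,-0.002,0,0,0,0,1],[0,0,0,0,0,0,1]]'
python3 -m inch '[[0,-0.003,0,0,0,0,1],[0,0,0,0,0,0,1]]'
```

```text
clock: 17.3
eef_pos: [575.6, -8.1, 123.8]
tcp_rot: [-3.141, -0.001, 2.967]
contact_force: [0.3, -0.1, -0.4]
opening: 0.001
grasp_force: 0.0
clock: 17.6
eef_pos: [574.8, -13.2, 123.8]
tcp_rot: [-3.141, -0.001, 2.968]
contact_force: [-0.6, 0.1, 0.0]
opening: 0.005
grasp_force: 0.0
clock: 17.8
eef_pos: [574.4, -16.2, 123.9]
tcp_rot: [-3.141, -0.001, 2.968]
contact_force: [0.3, 0.6, 0.6]
opening: -0.0
grasp_force: 0.3
```

```bash
python3 -m inch '[[0,-0.003,0,0,0,0,1],[0,0,0,0,0,0,1]]'
python3 -m inch '[[0,-0.003,0,0,0,0,1],[0,0,0,0,0,0,1]]'
python3 - <<'E'
from h import *
import pickle
f=eyes.grab_frame("side"); pickle.dump(f,open("side5.pkl","wb")); cv2.imwrite("pics/s5.png",cv2.resize(f["img"][70:210,195:335],None,fx=4,fy=4,interpolation=cv2.INTER_CUBIC))
E
```

```text
clock: 18.0
eef_pos: [574.0, -19.3, 124.1]
tcp_rot: [-3.141, -0.0, 2.968]
contact_force: [-0.8, 1.2, -0.5]
opening: -0.001
grasp_force: 0.3
clock: 18.2
eef_pos: [573.8, -21.1, 124.1]
tcp_rot: [3.14, -0.0, 2.967]
contact_force: [0.4, 9.0, -2.3]
opening: -0.004
grasp_force: 4.6
```

View pics/s5.png

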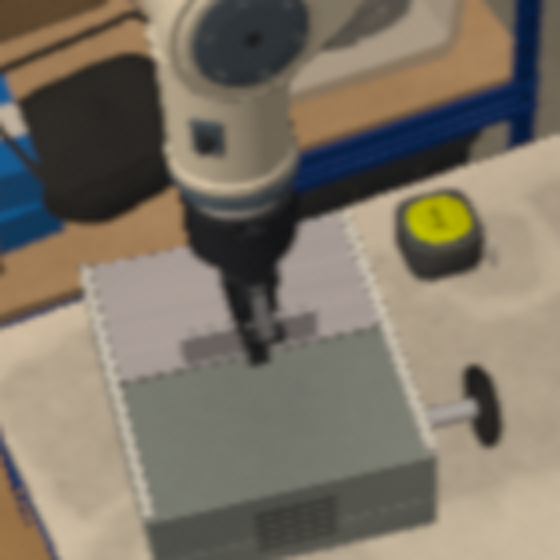

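The cover is shut: its edge meets the far wall at crop (85,268)-(350,212), and 9 N at the hard stop confirms it. The knob stem axis is at box (-128, 55), which is world (456,48,56). I'll press once more, retreat, and go above the knob neck.

```bash
python3 -m inch '[[0,-0.002,0,0,0,0,1],[0,0,0,0,0,0,1]]'
python3 -m inch '[[0,0.012,0,0,0,0,1],[0,0.004,-0.03,0,0,0,1],[0,0,-0.05,0,0,0,0.2],[0.0435,0.0118,0,0,0,0,0.2],[0.0435,0.0118,0,0,0,0,0.2],[0.0435,0.0118,0,0,0,0,0.2],[0,0,0,0,0,0,0.2],[0,0,0,0,0,0,0.2]]'
python3 - <<'E'
from h import *
s=r.sense(); a=np.radians(-10);p=s["eef_pos"][:2]-[572.9,-29.2]
print(p@[np.cos(a),np.sin(a)],p@[-np.sin(a),np.cos(a)],s["eef_pos"],s["opening"])
E
```

```text
clock: 18.45
eef_pos: [573.8, -21.3, 124.2]
tcp_rot: [3.137, 0.0, 2.966]
contact_force: [2.2, 19.3, -2.9]
opening: -0.0
grasp_force: 9.6
clock: 19.25
eef_pos: [453.6, 49.4, 204.7]
tcp_rot: [-3.141, 0.002, 2.969]
contact_force: [0.3, 0.3, 0.3]
opening: 0.404
grasp_force: 0.0
-131.1012005300713 56.68599886414627 [453.63394169  49.39029573 204.73928603] 0.40390219844574243
```

```bash
python3 -m inch '[[0,-0.0015,0.04,0,0,0,0.2],[0,0,0.04,0,0,0,0.2],[0,0,0.025,0,0,0,0.2],[0,0,0.01,0,0,0,0.2]]'
python3 -m inch '[[0,0,0.015,0,0,0,0.2],[0,0,0.01,0,0,0,0.2],[0,0,0.006,0,0,0,0.2],[0,0,0,0,0,0,0.2]]'
```

```text
clock: 19.65
eef_pos: [453.4, 47.2, 87.0]
tcp_rot: [-3.141, -0.002, 2.967]
contact_force: [-0.1, 0.2, -0.5]
opening: 0.403
grasp_force: 0.0
clock: 20.05
eef_pos: [453.7, 47.6, 57.9]
tcp_rot: [-3.141, -0.0, 2.968]
contact_force: [0.2, -0.3, 0.6]
opening: 0.395
grasp_force: 0.0
```

No contact on the way down. Pulling the knob out.

```bash
python3 -m inch '[[0.005,0,0,0,0,0,0.2],[0.005,0,0,0,0,0,0.2],[0.005,0,0,0,0,0,0.2],[0,0,0,0,0,0,0.2]]'
python3 -m inch '[[0.005,0,0,0,0,0,0.2],[0.005,0,0,0,0,0,0.2],[0.004,0,0,0,0,0,0.2],[0,0,0,0,0,0,0.2]]'
python3 -m inch '[[0.003,0,0,0,0,0,0.2],[0,0,0,0,0,0,0.2],[0,0,0,0,0,0,0.2]]'
```

```text
clock: 20.45
eef_pos: [439.2, 50.4, 58.8]
tcp_rot: [3.141, 0.003, 2.968]
contact_force: [5.5, -3.6, -1.6]
opening: 0.399
grasp_force: 2.4
clock: 20.85
eef_pos: [426.6, 52.8, 58.9]
tcp_rot: [3.141, 0.004, 2.969]
contact_force: [6.8, -5.3, -4.3]
opening: 0.401
grasp_force: 4.0
clock: 21.15
eef_pos: [424.3, 53.2, 59.0]
tcp_rot: [3.141, 0.005, 2.969]
contact_force: [8.0, -5.0, -3.2]
opening: 0.397
grasp_force: 4.4
```

```bash
python3 -m inch '[[0.003,0,0,0,0,0,0.2],[0.002,0,0,0,0,0,0.2],[0,0,0,0,0,0,0.2],[0,0,0,0,0,0,0.2],[0,0,0,0,0,0,0.2],[0,0,0,0,0,0,0.2],[0,0,0,0,0,0,0.2]]'
```

```text
clock: 21.85
eef_pos: [421.7, 54.0, 59.3]
tcp_rot: [3.14, 0.009, 2.969]
contact_force: [14.9, -8.8, -7.4]
opening: 0.399
grasp_force: 7.9
```

The knob is at its hard stop (force above 9.5 N) and was held out for 0.5 s. Letting it back in, then withdrawing.

```bash
python3 -m inch '[[-0.008,0,0,0,0,0,0.2],[-0.008,0,0,0,0,0,0.2],[-0.008,0,0,0,0,0,0.2],[-0.008,0,0,0,0,0,0.2],[-0.003,0,0,0,0,0,0.2],[0,0,0,0,0,0,0.2],[0,0,0,0,0,0,0.2]]'
python3 -m inch '[[0,0,-0.015,0,0,0,0.2],[0,0,-0.03,0,0,0,0.2],[0,0,-0.05,0,0,0,0.2],[0,0,-0.05,0,0,0,0.2],[0,0,-0.03,0,0,0,0.2]]'
python3 -m inch '[[0.03,0,0,0,0,0,0.2],[0.04,0,0,0,0,0,0.2],[0.03,0,0,0,0,0,0.2],[0,0,0,0,0,0,0.2],[0,0,0,0,0,0,0.2]]'
python3 - <<'E'
from h import *
f=eyes.grab_frame("side"); cv2.imwrite("pics/s6.png",cv2.resize(f["img"][90:390,195:455],None,fx=2,fy=2,interpolation=cv2.INTER_CUBIC))
E
```

```text
clock: 22.55
eef_pos: [450.4, 48.0, 57.8]
tcp_rot: [-3.141, -0.002, 2.968]
contact_force: [-0.3, -0.7, -0.6]
opening: 0.4
grasp_force: 0.0
clock: 23.05
eef_pos: [451.6, 48.2, 236.4]
tcp_rot: [3.141, 0.002, 2.968]
contact_force: [0.0, -0.2, -1.0]
opening: 0.4
grasp_force: 0.0
clock: 23.55
eef_pos: [352.5, 65.5, 233.2]
tcp_rot: [3.141, 0.001, 2.969]
contact_force: [-0.4, -0.3, 1.0]
opening: 0.399
grasp_force: 0.0
```

View pics/s6.png

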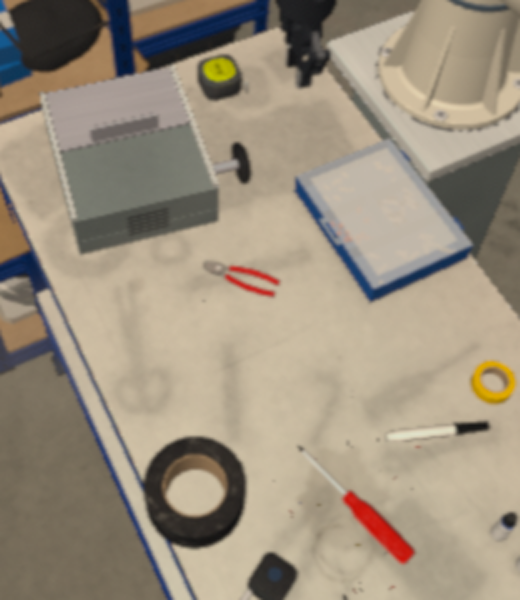

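The cover is shut (crop (45,95)-(190,125)), the knob is back in with its head at (241,162), and the bystanders are unmoved. The arm is clear, so I'm handing in.

```bash
python3 -c "
from rig import r
print(r.sign_off())"
```

```text
the job is handed in; nothing more can be done
None
```

I put the spanner and the larger cutters in the well, shut the cover to its stop, pulled the start knob fully out, held it and let it back in, left the other items unmoved, and handed the job in at about 24 s; no verdict was returned.

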